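# Hang the scoop in the dry-food bin

## Robot

A 6-joint arm with a two-finger parallel gripper is mounted at the origin on a cart in front of the work surface, level with it; the furniture and walls round the work are solid. World frame = base frame: x ahead of the robot, y to its left, z up, the work surface at z = 0. Lengths are in mm, angles in degrees, forces in N, time in s.
With the tool pointing down it reaches from about 300 to 850 mm from the base axis. Payload 4.2 kg.
Tool frame: the origin (TCP) lies at the very end of the fingers, on their centre line; the grasp point (between the pads) lies 19 mm behind it (env.grasp_offset is the distance from the TCP to the grasp point, in mm); z points along the fingers, y is the line along which they close (so a half turn about z gives the same grasp; the last joint's range is limited). The gripper opens to 91 mm and grips with 3 to 60 N. Pads are 32 mm wide; open, the fingers measure 118 mm over their backs; the gripper's body (76 mm by 178 mm) begins 60 mm behind the grasp point.
Start: joints at [75.745, 18.312, 89.639, -0, 72.044, -1.146], TCP at [130.416, 560.031, 213.976] pointing down, gripper open.
Joint ranges: [-177.97, 177.97], [-48.28, 115.42], [12.27, 149.76], [-77.06, 257.06], [2.81, 150.46], [-146.56, 146.56]. Speed limits (degrees/s): [147.25, 147.25, 180, 180, 180, 180].

## Interface

Orientations are given as [roll, pitch, yaw] about the fixed x, y, z axes, in that order (R = Rz(yaw) Ry(pitch) Rx(roll)).
In Python, from workcell import env, eyes gives the robot as it stands.
- The arm moves only by the tool send_rows, never from a script. Its arguments are lists of equal length, an entry for each row: "grip": the opening, from -1 (shut) to 1 (fully open), so that 0 is half open; "xyz": the shift along the world's x, y, z in m, a list of three; "yaw": the turn about the world's z in degrees. A call has 1 to 8 rows; each row is the pose to reach, as a shift and turn from the pose commanded when the call began; what a row does not reach only later rows make up. A row lasts 1/12 s, in which the tool goes at most 41.7 mm and 7.16 degrees, less where a joint would pass 70% of its speed; a pose out of reach is approached as far as the arm can. A call with a gripper value outside its range is refused whole. The fingers move at their own pace and stop on an object; "grip_force" is the grip in N (left out, the last holds). Time passes only in rows, so rows that repeat a pose let the fingers close. It gives the time, the measured TCP pose, the force, the opening and the grip force at its end, in the units of the state.
- env.state(): the state, without advancing time (a new reading comes with each control period).
- eyes.grab_frame(name): name is "scene" or "side" or "wrist"; returns a dict with "frame" (420x560x3 uint8, red, green, blue), "fx", "fy", "cx", "cy" (pixels), "pose" (4x4, takes a point from camera to world coordinates). Camera axes: x right, y down, z forward; pixel columns grow to the right and rows downward; lengths in mm; the calibration is good to about 2 mm. A picture is of the moment at which its call begins. There is no depth.
- env.job_done(): hands the job in; it is judged then, once.
The state is a dict: "time_s": time; "qpos": joint angles; "qvel": joint speeds; "effort": joint torques, N m; "ee_pos": TCP position; "ee_rot": TCP orientation; "force": force on the tool from outside, world axes, zero at the start; "torque": the same for the moment, N m; "gripper_width": finger opening in mm; "gripper_force": force on a finger pad.
Only numpy, scipy, OpenCV 4.12 (cv2) and the standard library are available. Lean on these libraries where they do the work, as an engineer would, in place of code of your own. Each camera call takes 0.05 s, during which the arm holds its last target. There are 200 camera calls.

## Task

Swing the half-open wooden lid of the cream bin back until it stands fully open by itself, then hang the steel scoop with its own hook over the bin's front rim, the cup hanging inside the bin, and let go. Leave the kitchen timer, the egg cup and the espresso cup where they stand.

Things in the scene. Friction and masses are not known exactly. Their poses are not given: they have to be found in the camera images.
- bin: Cream rectangular dry-food bin, fixed to the worktop, open at the top under its lid: 160 deep (x) x 180 wide (y) x 110 high, walls 6 thick, inner floor 6 above the worktop. Origin: centre of its underside. x points from the front wall to the hinged back wall, y along the front wall, z up. Its place and yaw vary.
- bin_lip (a point): Middle of the top of the bin's front wall (the wall opposite the hinge, nearest the robot), on the centre line of the 6 mm wall, 110 above the worktop. Axes as the bin's.
- lid (a joint): Angle of the wooden lid on its hinge: 0 shut and level, 1.57 upright, 1.85 the stop. It starts part open over the mouth, its free edge towards the robot. The hinge is stiff: the lid stays at any angle, and a push of about 2 to 5 N at its free edge turns it. It counts as fully open above 1.4.
- lid_hinge (a point): Middle of the hinge line, at the top of the outer face of the bin's back wall; axes turn with the lid. The lid is a board 165 long from hinge to free edge, 186 wide, 10 thick, its underside 1 above the hinge line when shut. No handle.
- lid_edge (a point): Middle of the lid's free edge, mid-thickness; moves with the lid. When the lid is upright it stands about 275 above the worktop.
- scoop: Loose steel measuring scoop, about 0.13 kg, standing upright on its flat foot: a round cup of 56 outer diameter and 45 height; a flat upright stem on the cup's -x side; at 85 to 89 height an arm goes on from the stem to -x and ends in a tongue pointing down (a hook, 14 wide in y); above it a red grip. Overall height 147. Origin: centre of the cup's underside; z up, -x towards the hook side.
- scoop_hook (a point): On the scoop, the middle of the underside of the hook's arm: 85 above the scoop's foot and 40 to -x of its origin. It sits on a rim when hung. The slot between stem and tongue is 16 wide in x (8 either side of this point) and 20 deep, open downwards. Axes as the scoop's.
- scoop_grip (a point): Point to grasp on the scoop: centre line of the red grip, a rounded bar 14 x 14 that reaches from 89 to 147 above the foot; this point is 124 above the foot and 30 to -x of the scoop's origin. Axes as the scoop's.
- bread_bin: Fixed wooden roll-top bread bin, 345 deep x 418 wide x 245 high, never moves: it fills y 0.12 to 0.55 m from x = 0.54 m on, close behind the place where the scoop stands. Carry the scoop clear of it. Origin: centre of its underside.
- timer: Red and white kitchen timer, 65 across, 53 high, loose bystander. Origin: centre of its underside.
- egg_cup: Orange egg cup, 49 across, 57 high, loose bystander. Origin: centre of its underside.
- cup: White espresso cup with dark stripes and a handle, 65 x 88 x 50, loose bystander. Origin: centre of its underside.

How it is judged:
By the outcome, as a careful person would: the job done as asked, in the order asked, and still so for the second after the job is handed in, with the robot touching nothing.
It also fails if it takes over 69 s, if anything falls off the work surface, if the arm or the gripper's body presses on something with over 40 N, if the wrist force passes 120 N, or if a joint passes its speed limit or range.

## Working session

There is one attempt and no reset: what is moved stays moved. The work goes in short steps, Python scripts to look and compute and a tool call to move; the robot and the scene stay as the last step left them, time stands still between calls to the robot, and variables do not carry over. Pictures are saved under pics/ and viewed, at most 10 in all, crops included, and the job is handed in when it is done.

Besides the shell and the picture viewer there is one more tool, called after "Emit:" as name([rows], argument=value, ...), one row to a line, values as JSON. send_rows: Moves the arm, as the interface text tells. Its arguments: {"type":"object","properties":{"grip":{"type":"array"},"xyz":{"type":"array"},"yaw":{"type":"array"},"grip_force":{"type":"number"}},"required":["grip","xyz","yaw"]}

```bash
mkdir -p pics; cat > h.py <<'E'
import numpy as np, cv2, json
from workcell import env, eyes
def snap(name, fn):
    f=eyes.grab_frame(name); cv2.imwrite(f'pics/{fn}.png', f['frame'][:,:,::-1])
    np.savez(f'pics/{fn}.npz', pose=f['pose'], k=[f['fx'],f['fy'],f['cx'],f['cy']]); return f
def ray(fn,u,v):
    d=np.load(f'pics/{fn}.npz'); fx,fy,cx,cy=d['k']; P=d['pose']
    r=P[:3,:3]@np.array([(u-cx)/fx,(v-cy)/fy,1]); return P[:3,3], r/np.linalg.norm(r)
def tri(*obs):
    A=np.zeros((3,3));b=np.zeros(3);R=[]
    for o in obs:
        p,r=ray(*o);M=np.eye(3)-np.outer(r,r);A+=M;b+=M@p;R.append((p,M))
    x=np.linalg.solve(A,b); return x.round(1),[round(float(np.linalg.norm(M@(x-p))),1) for p,M in R]
def atz(fn,u,v,z):
    p,r=ray(fn,u,v); return (p+r*(z-p[2])/r[2]).round(1)
def proj(fn,X):
    d=np.load(f'pics/{fn}.npz'); fx,fy,cx,cy=d['k']; P=d['pose']
    c=P[:3,:3].T@(np.array(X)-P[:3,3]); return round(fx*c[0]/c[2]+cx,1),round(fy*c[1]/c[2]+cy,1)
E
python3 - <<'E'
from h import *
for n in ['scene','side','wrist']:
    f=snap(n,n+'0'); print(n,f['pose'].round(2).tolist(),f['fx'])
a=[cv2.imread(f'pics/{n}0.png') for n in ['scene','side']]
print(env.state())
E
```

```text
scene [[0.71, -0.56, 0.43, -108.33], [-0.71, -0.55, 0.44, -680.21], [-0.01, -0.62, -0.79, 1319.77], [0.0, 0.0, 0.0, 1.0]] 476.4735619358792
side [[0.83, -0.46, 0.31, 92.97], [-0.55, -0.69, 0.47, -639.63], [-0.0, -0.57, -0.83, 1273.6], [0.0, 0.0, 0.0, 1.0]] 532.9787140743865
wrist [[0.23, 0.94, 0.26, 56.07], [0.97, -0.22, -0.06, 577.98], [-0.0, 0.27, -0.96, 384.18], [0.0, 0.0, 0.0, 1.0]] 369.70693951634047
{'time_s': 0.15, 'qpos': array([ 7.57422865e+01,  1.83425782e+01,  8.96899534e+01, -3.36328137e-04,
        7.20435766e+01, -1.14460041e+00]), 'qvel': array([-0.06171548, -0.16755178, -0.16811574,  0.01174113, -0.02802367,
       -0.09062736]), 'effort': array([ 6.35014621e-04, -4.12771726e+01, -2.32156849e+01,  7.26611260e-02,
        4.33080224e-02, -1.08682098e-04]), 'ee_pos': array([130.3482528 , 559.64450118, 213.32260726]), 'ee_rot': array([-1.79923901e+02, -1.20057174e-03,  1.66886990e+02]), 'force': array([ 0.00955741, -0.0997648 ,  0.07910466]), 'torque': array([-0.01638039, -0.02350437,  0.02167315]), 'gripper_force': 0.0, 'gripper_width': 91.13025967123761}
```

View pics/scene0.png

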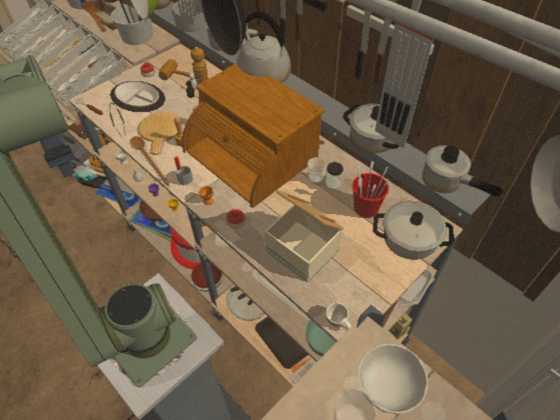

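View pics/side0.png

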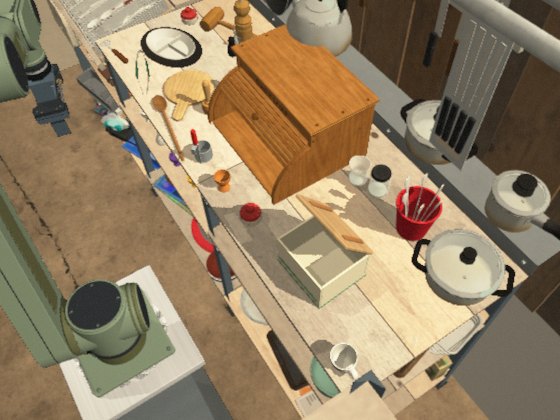

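The scoop stands at scene (183,172) / side (202,148), in front of the bread bin. The bin is at scene (303,240) / side (322,260), with its lid tilted back and half open. Next I'll enlarge both.

```bash
python3 - <<'E'
from h import *
s=cv2.imread('pics/scene0.png');d=cv2.imread('pics/side0.png')
def c(i,x,y,w,h,k): return cv2.resize(i[y:y+h,x:x+w],None,fx=k,fy=k,interpolation=cv2.INTER_CUBIC)
# left col: bin crops 100x75.. 
top=np.hstack([c(s,250,180,100,100,4),c(d,270,185,100,100,4)][:2])[:400]
bot=np.hstack([c(s,160,145,80,40,5),c(d,180,120,80,40,5)])
cv2.imwrite('pics/z1.png',np.vstack([top,bot]))
E
```

```text
(no output)
```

View pics/z1.png

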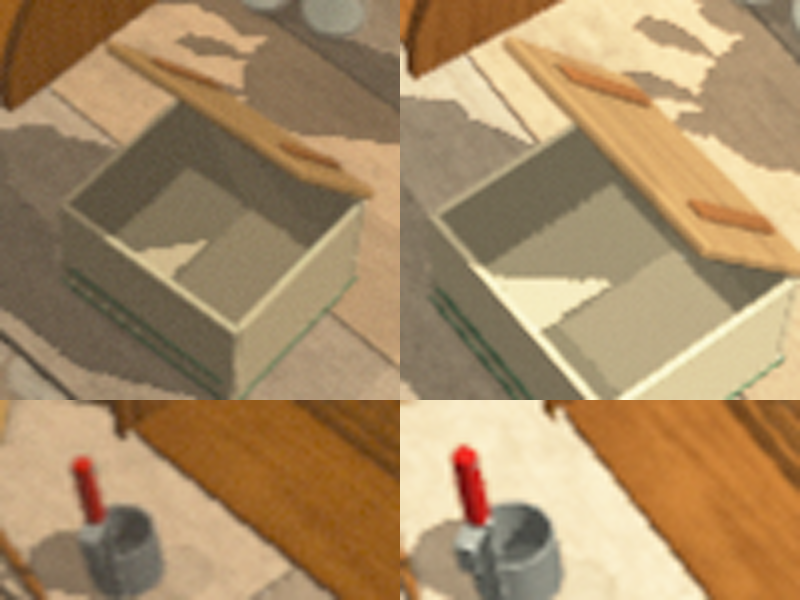

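```bash
python3 - <<'E'
from h import *
for n,a,b in [('rimFL',(266.5,231.25),(279.25,238.75)),('rimFR',(309.25,262.5),(320,286)),('lidFreeL',(277.5,190.5),(296.25,195)),('lidFreeR',(326.25,224.5),(346.25,247.5)),('lidHingeR',(342.5,228.25),(370,253)),
 ('gripTop',(176.4,157.4),(192.6,130.4)),('gripBot',(179.4,169),(196,144.4)),('cupTopC',(186,170.4),(205,145))]:
    print(n,tri(('scene0',*a),('side0',*b)))
print(atz('scene0',266.5,231.25,110),atz('scene0',309.25,262.5,110),atz('side0',279.25,238.75,110),atz('side0',320,286,110))
print('cup',atz('scene0',186,170.4,45),atz('side0',205,145,45),'gripbot',atz('scene0',179.4,169,89),atz('side0',196,144.4,89),'top',atz('scene0',176.4,157.4,147),atz('side0',192.6,130.4,147))
E
```

```text
rimFL (array([459.5, -21.5,  93.4]), [1.0, 1.0])
rimFR (array([ 466.7, -196.2,  102. ]), [3.5, 3.5])
lidFreeL (array([508.6, -25.4, 253.6]), [0.5, 0.5])
lidFreeR (array([ 529.9, -198.2,  232.4]), [1.6, 1.6])
lidHingeR (array([ 606.3, -203.9,  143.2]), [1.0, 1.0])
gripTop (array([433.9, 397. , 141. ]), [1.0, 1.0])
gripBot (array([435.3, 399.6,  78.5]), [0.2, 0.2])
cupTopC (array([472.4, 426.2,  24.6]), [2.3, 2.3])
[451.7 -31.6 110. ] [ 462.7 -203.1  110. ] [454.4 -29.  110. ] [ 464.3 -195.4  110. ]
cup [462.5 405.9  45. ] [466.6 411.7  45. ] gripbot [430.6 390.2  89. ] [432.3 390.8  89. ] top [430.8 390.2 147. ] [432.3 392.8 147. ]
```

Bin front lip is near (458,-115,110), yaw about 3°. The lid is at about 52° with its free edge near (518,-112,243). The scoop grip is near (431,391), scoop yaw about 29°. I'll go in front of the lid with fingers shut.

Emit:
send_rows([
  [0.015,-0.034,0.005],
  [0.03,-0.068,0.01],
  [0.047,-0.104,0.015],
  [0.064,-0.142,0.02],
  [0.081,-0.18,0.025],
  [0.098,-0.218,0.03],
  [0.115,-0.256,0.035],
  [0.13,-0.29,0.04],
], grip=[-1,-1,-1,-1,-1,-1,-1,-1], yaw=[1,2,3,4,5,6,7,8])

```text
time_s: 0.82
ee_pos: [260.5, 267.8, 254.0]
ee_rot: [-180.0, 0.0, 175.0]
force: [1.8, -0.3, 0.6]
gripper_width: 40.3
gripper_force: 0.0
```

Emit:
send_rows([
  [0.017,-0.037,0.0],
  [0.034,-0.074,0.0],
  [0.051,-0.111,0.0],
  [0.068,-0.148,0.0],
  [0.085,-0.185,0.0],
  [0.102,-0.222,0],
  [0.119,-0.259,0],
  [0.13,-0.29,0],
], grip=[-1,-1,-1,-1,-1,-1,-1,-1], yaw=[1,2,3,4,5,6,7,8])

```text
time_s: 1.48
ee_pos: [391.2, -22.6, 254.0]
ee_rot: [-180.0, 0.0, -177.1]
force: [0.4, 0.0, -0.1]
gripper_width: 0.2
gripper_force: 0.0
```

Emit:
send_rows([
  [0.01,-0.037,0.0],
  [0.02,-0.07,0.0],
  [0.04,-0.095,0.0],
  [0.04,-0.095,0.0],
  [0.04,-0.095,0.0],
  [0.04,-0.095,0.0],
], grip=[-1,-1,-1,-1,-1,-1], yaw=[0,0,0,0,0,0])

```text
time_s: 1.98
ee_pos: [429.8, -114.5, 253.5]
ee_rot: [179.9, -0.1, -177.1]
force: [-1.5, 0.7, -0.3]
gripper_width: 0.2
gripper_force: 0.0
```

```bash
python3 - <<'E'
from h import *
snap('wrist','w1'); s=env.state(); print(s['ee_pos'],s['ee_rot'],s['qpos'])
E
```

```text
[ 429.70728443 -114.12864834  253.71901737] [ 1.79952765e+02 -5.74851476e-02 -1.77071156e+02] [-1.63756168e+01  4.98544919e+00  1.01206057e+02  2.66222380e-02
  7.38783640e+01 -1.09311845e+02]
```

View pics/w1.png

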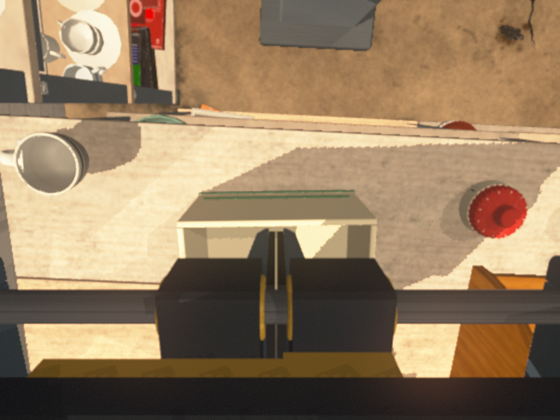

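The wrist view shows the bin's front top edge from (179,224) to (376,222), centred under the gripper. The lid edge is at row ~358, behind the fingers.

```bash
python3 - <<'E'
from h import *
a=atz('w1',179,224,110);b=atz('w1',376,221.5,110);print(a,b,(a+b)/2,np.degrees(np.arctan2(*((b-a)[:2])*np.array([-1,1]))))
print(atz('w1',40,361,240),atz('w1',402,353,240),atz('w1',496,211,45), atz('w1',50,163,45))
E
```

```text
[ 461.5 -198.4  110. ] [450.7 -22.6 110. ] [ 456.1 -110.5  110. ] 3.515459154052121
[ 505.5 -248.1  240. ] [490. -37. 240.] [452.8 123.9  45. ] [ 423.8 -346.5   45. ]
```

Emit:
send_rows([
  [0,0,-0.034],
  [0.03,0,-0.034],
  [0.048,0,-0.034],
  [0.06,0,-0.034],
  [0.075,0,-0.034],
  [0.09,0,-0.034],
  [0.105,0,-0.034],
  [0.12,0,-0.034],
], grip=[-1,-1,-1,-1,-1,-1,-1,-1], yaw=[0,0,0,0,0,0,0,0])

```text
time_s: 2.7
ee_pos: [550.2, -113.9, 221.2]
ee_rot: [180.0, -0.0, -177.0]
force: [-2.9, -1.0, 2.6]
gripper_width: 0.2
gripper_force: 1.3
```

Emit:
send_rows([
  [0.012,0,0],
  [0.024,0,0],
  [0.036,0,0],
  [0.048,0,0],
  [0.06,0,0],
  [0.066,0,0],
  [0.066,0,0],
], grip=[-1,-1,-1,-1,-1,-1,-1], yaw=[0,0,0,0,0,0,0])

```text
time_s: 3.28
ee_pos: [617.1, -114.0, 220.1]
ee_rot: [180.0, 0.0, -177.0]
force: [-0.1, -0.6, 0.8]
gripper_width: 0.4
gripper_force: 0.0
```

```bash
python3 - <<'E'
from h import *
snap('side','s1'); snap('scene','c1'); s=env.state(); print(s['ee_pos'],s['force'])
a=cv2.imread('pics/c1.png')[150:300,230:400];b=cv2.imread('pics/s1.png')[150:300,250:420]
cv2.imwrite('pics/z2.png',cv2.resize(np.hstack([a,b]),None,fx=2.3,fy=2.3))
E
```

```text
[ 616.53456498 -114.63360712  220.41989119] [-0.15665908 -0.14441351 -0.23320049]
```

View pics/z2.png

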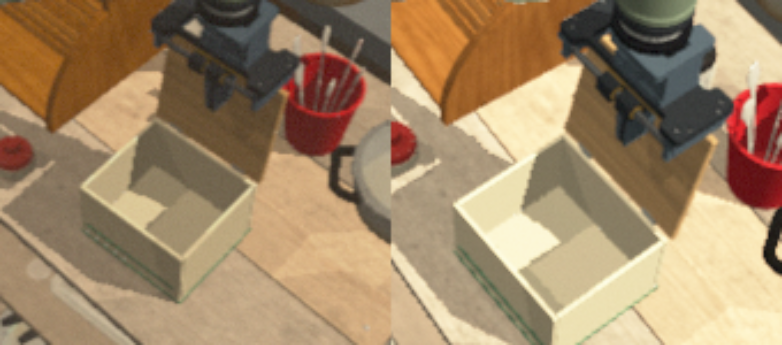

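The lid now stands upright or a bit past it. Next I back off and go to look at the scoop.

Emit:
send_rows([
  [-0.03,0,0],
  [-0.07,0,0],
  [-0.11,0,0.0],
  [-0.15,0,0.02],
  [-0.18,0.01,0.04],
  [-0.19,0.05,0.05],
  [-0.2,0.09,0.05],
  [-0.21,0.13,0.05],
], grip=[-1,-1,-1,-1,-1,1,1,1], yaw=[0,0,0,0,0,5,10,15])

```text
time_s: 4.05
ee_pos: [405.5, 15.6, 271.7]
ee_rot: [-179.9, 0.3, -162.0]
force: [0.6, 1.0, 0.6]
gripper_width: 17.5
gripper_force: 0.0
```

Emit:
send_rows([
  [0,0.04,0],
  [-0.005,0.08,0],
  [-0.01,0.12,0.0],
  [-0.015,0.16,0],
  [-0.02,0.2,0],
  [-0.025,0.24,0],
  [-0.027,0.28,0],
  [-0.027,0.31,0],
], grip=[1,1,1,1,1,1,1,1], yaw=[2,4,6,8,10,11,11,11])

```text
time_s: 4.72
ee_pos: [378.3, 327.7, 270.7]
ee_rot: [179.9, 0.1, -151.0]
force: [1.2, 0.1, -0.2]
gripper_width: 71.1
gripper_force: 0.0
```

Emit:
send_rows([
  [0,0.035,0],
  [0,0.035,0],
  [0,0.035,0],
  [0,0.035,0],
], grip=[1,1,1,1], yaw=[0,0,0,0])

```text
time_s: 5.05
ee_pos: [379.1, 359.2, 270.2]
ee_rot: [-180.0, 0.0, -151.1]
force: [-0.2, -0.8, -0.2]
gripper_width: 91.2
gripper_force: 0.0
```

```bash
python3 - <<'E'
from h import *
f=snap('wrist','w2'); snap('scene','c2'); s=env.state(); print(s['ee_pos'],s['ee_rot'],s['qpos'])
a=cv2.resize(cv2.imread('pics/w2.png'),None,fx=1.4,fy=1.4)
cv2.imwrite('pics/w2b.png',a)
E
```

```text
[379.36724029 358.72396873 270.36878956] [-1.79987045e+02  2.22014115e-02 -1.51176377e+02] [ 4.21472484e+01  1.16907221e+01  9.06573807e+01 -1.81437441e-02
  7.76332795e+01 -7.66724891e+01]
```

View pics/w2b.png

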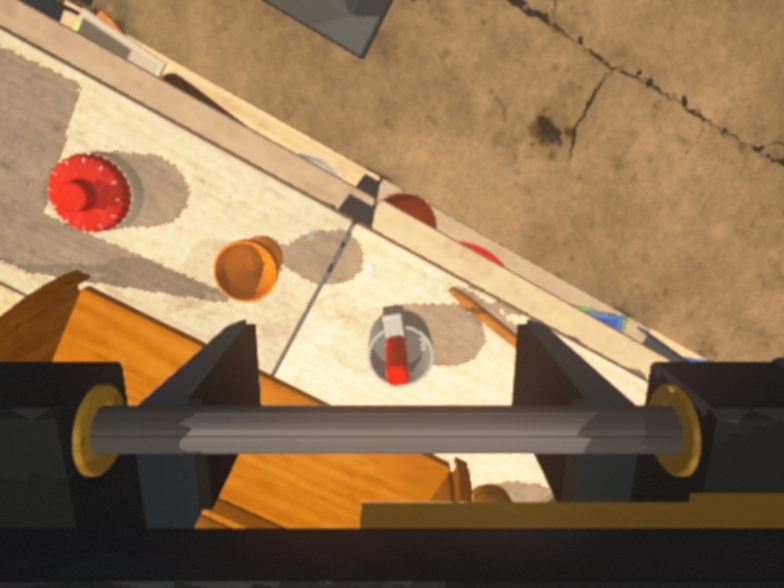

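The wrist view shows the scoop between the fingers: grip top near (284,270), hook outer end near (281,222), cup rim centre near (286,252), in native pixels.

```bash
python3 - <<'E'
from h import *
k=1/1.4
g=atz('w2',398*k,378*k,147); gb=atz('w2',396*k,339*k,89); c=atz('w2',401*k,354*k,45); hk=atz('w2',393*k,315*k,89)
print(g,gb,c,hk)
print('tri grip top',tri(('w2',398*k,378*k),('scene0',176.4,157.4),('side0',192.6,130.4)))
d=c-g; print(np.degrees(np.arctan2(d[1],d[0])),np.hypot(*d[:2]))
d=g-hk; print(np.degrees(np.arctan2(d[1],d[0])),np.hypot(*d[:2]))
E
```

```text
[430.8 397.2 147. ] [428.  395.4  89. ] [451.9 414.4  45. ] [413.  384.6  89. ]
tri grip top (array([434.7, 399.3, 138.5]), [0.4, 1.0, 1.0])
39.18574441252066 27.22223356008831
35.293347590660204 21.808255317654357
```

Emit:
send_rows([
  [0.025,0.018,0],
  [0.051,0.0365,0],
  [0.051,0.0365,-0.03],
  [0.051,0.0365,-0.065],
  [0.051,0.0365,-0.1],
  [0.051,0.0365,-0.13],
  [0.051,0.0365,-0.15],
  [0.051,0.0365,-0.165],
], grip=[1,1,1,1,1,1,1,1], yaw=[4,8,8,8,8,8,8,8])

```text
time_s: 5.82
ee_pos: [429.9, 394.2, 103.0]
ee_rot: [-180.0, -0.2, -143.2]
force: [0.6, 0.5, -0.7]
gripper_width: 91.0
gripper_force: 0.0
```

Emit:
send_rows([
  [0,0,0],
  [0,0,0],
  [0,0,0],
  [0,0,0],
  [0,0,0],
  [0,0,0],
  [0,0,0],
  [0,0,0],
], grip=[1,0.3,-0.3,-1,-1,-1,-1,-1], grip_force=20, yaw=[0,0,0,0,0,0,0,0])

```text
time_s: 6.48
ee_pos: [430.5, 396.7, 105.4]
ee_rot: [180.0, 0.0, -143.1]
force: [-0.2, 0.0, -0.3]
gripper_width: 47.1
gripper_force: 0.0
```

Emit:
send_rows([
  [0,0,0],
  [0,0,0],
  [0,0,0],
  [0,0,0],
  [0,0,0.015],
  [0,0,0.03],
], grip=[-1,-1,-1,-1,-1,-1], yaw=[0,0,0,0,0,0])

```text
time_s: 6.98
ee_pos: [429.6, 395.9, 134.1]
ee_rot: [-180.0, -0.2, -143.1]
force: [-0.0, 0.2, -1.7]
gripper_width: 13.6
gripper_force: 20.0
```

The grip holds the bar (13.6 mm). Now I lift and carry it over the bin's front rim.

Emit:
send_rows([
  [0,0,0.03],
  [-0.005,0,0.06],
  [-0.01,0,0.09],
  [-0.01,-0.01,0.115],
  [-0.01,-0.04,0.12],
  [-0.01,-0.075,0.12],
  [-0.01,-0.11,0.12],
  [-0.01,-0.145,0.12],
], grip=[-1,-1,-1,-1,-1,-1,-1,-1], yaw=[0,0,0,0,-3,-6,-9,-12])

```text
time_s: 7.65
ee_pos: [419.8, 250.1, 254.8]
ee_rot: [-180.0, -0.0, -155.2]
force: [0.7, -0.5, -0.6]
gripper_width: 14.1
gripper_force: 20.0
```

Emit:
send_rows([
  [0,-0.035,0],
  [0.005,-0.07,0],
  [0.01,-0.105,0],
  [0.015,-0.14,0],
  [0.02,-0.175,0],
  [0.025,-0.21,0],
  [0.03,-0.245,0],
  [0.035,-0.28,0],
], grip=[-1,-1,-1,-1,-1,-1,-1,-1], yaw=[-3,-6,-9,-12,-15,-18,-20,-21.4])

```text
time_s: 8.32
ee_pos: [455.0, -30.1, 254.8]
ee_rot: [180.0, -0.0, -176.6]
force: [1.1, 0.6, -1.5]
gripper_width: 14.0
gripper_force: 20.0
```

Emit:
send_rows([
  [0.005,-0.035,0],
  [0.01,-0.065,0],
  [0.0135,-0.081,0],
  [0.0135,-0.081,0],
  [0.0135,-0.081,0],
  [0.0135,-0.081,0],
], grip=[-1,-1,-1,-1,-1,-1], yaw=[0,0,0,0,0,0])

```text
time_s: 8.82
ee_pos: [468.5, -108.8, 254.7]
ee_rot: [179.9, -0.1, -176.5]
force: [-0.9, -0.1, -1.8]
gripper_width: 13.9
gripper_force: 20.0
```

```bash
python3 - <<'E'
from h import *
snap('wrist','w3'); snap('scene','c3'); snap('side','s3'); s=env.state(); print(s['ee_pos'],s['ee_rot'],s['gripper_width'])
w=cv2.resize(cv2.imread('pics/w3.png')[130:380,100:460],(792,550)); 
cv2.imwrite('pics/w3b.png',w)
a=cv2.imread('pics/c3.png')[180:290,240:370];b=cv2.imread('pics/s3.png')[180:290,250:380]
cv2.imwrite('pics/z3.png',cv2.resize(np.hstack([a,b]),None,fx=3,fy=3,interpolation=cv2.INTER_CUBIC))
E
```

```text
[ 468.72285558 -108.40196223  255.00129027] [ 1.79977521e+02 -6.72752563e-03 -1.76418870e+02] 13.418202828129358
```

View pics/w3b.png

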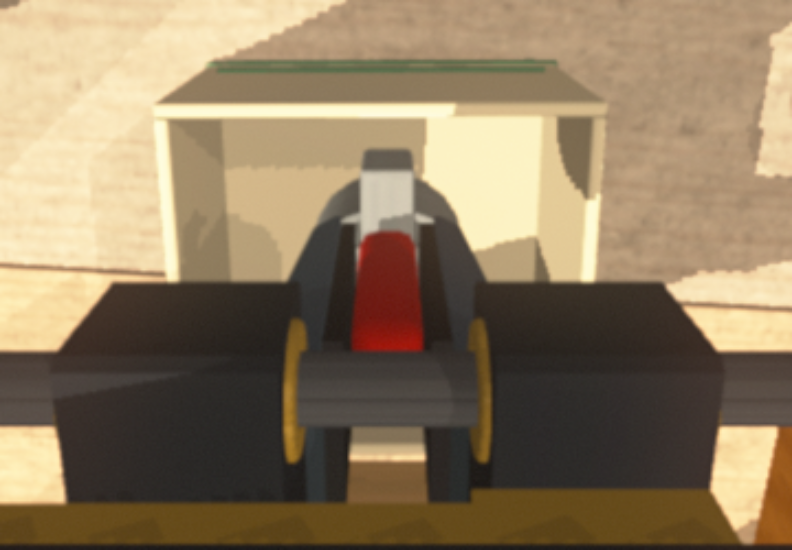

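View pics/z3.png

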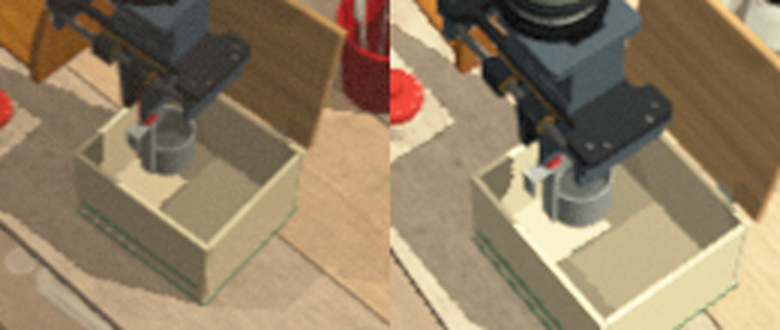

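The wrist view shows the hook in line with the rim (rim edges at rows 104–117, hook end at 150–170, enlarged pixels). The cup hangs over the bin in both outside views. I'll measure the hook offset from the rim.

```bash
python3 - <<'E'
from h import *
f=lambda x,y:(100+x/2.2,130+y/2.2)
for n,p,z in [('rimO L',(160,104),110),('rimO R',(602,103),110),('rimI',(380,117),110),('armEndTop',(388,170),239),('tongueBot',(388,150),215),('gripTop',(388,345),297),('gripBot',(388,237),239)]:
    print(n,atz('w3',*f(*p),z))
E
```

```text
rimO L [ 459.1 -197.6  110. ]
rimO R [448.5 -23.7 110. ]
rimI [ 459.3 -110.8  110. ]
armEndTop [ 444.7 -108.9  239. ]
tongueBot [ 445.9 -108.8  215. ]
gripTop [ 460.2 -108.2  297. ]
gripBot [ 461.7 -107.9  239. ]
```

Emit:
send_rows([
  [0,0,-0.02],
  [-0.001,0,-0.04],
  [-0.001,0,-0.06],
  [-0.001,0,-0.075],
  [-0.001,0,-0.087],
  [-0.001,0,-0.096],
  [-0.001,0,-0.096],
  [-0.001,0,-0.096],
], grip=[-1,-1,-1,-1,-1,-1,-1,-1], yaw=[0,0,0,0,0,0,0,0])

```text
time_s: 9.63
ee_pos: [468.0, -109.0, 159.1]
ee_rot: [180.0, -0.0, -176.5]
force: [0.7, 0.0, -1.6]
gripper_width: 13.4
gripper_force: 20.0
```

```bash
python3 - <<'E'
from h import *
snap('wrist','w4'); snap('scene','c4'); snap('side','s4'); s=env.state(); print(s['ee_pos'],s['force'])
w=cv2.resize(cv2.imread('pics/w4.png')[160:280,180:370],(520,328),interpolation=cv2.INTER_CUBIC)
a=cv2.imread('pics/c4.png')[200:265,255:315];b=cv2.imread('pics/s4.png')[205:270,270:330]
z=cv2.resize(np.vstack([a,b]),(280,606),interpolation=cv2.INTER_CUBIC)[:600]
o=np.zeros((600,800,3),np.uint8); o[:328,:520]=w; o[:,520:]=z; cv2.imwrite('pics/z4.png',o)
E
```

```text
[ 468.62563697 -109.50088944  159.95864092] [ 0.06950358  0.05116024 -1.08950128]
```

View pics/z4.png

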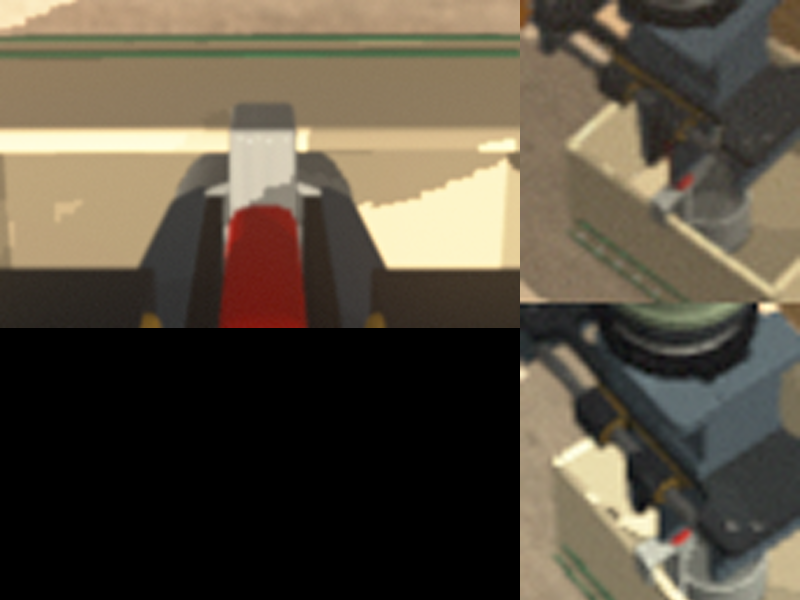

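The hook's tongue (row ~104) lies outside the rim (rows 128–152), with the stem inside. I'll compute the clearance.

```bash
python3 - <<'E'
from h import *
f=lambda x,y:(180+x/2.737,160+y/2.733)
for n,p,z in [('rimO',(262,128),110),('rimI',(262,152),110),('tongueBot',(262,104),120),('armEndTop',(262,130),144),('gripFrontBase',(262,208),144)]:
    print(n,atz('w4',*f(*p),z))
E
```

```text
rimO [ 453.4 -108.9  110. ]
rimI [ 459.  -108.6  110. ]
tongueBot [ 445.2 -109.4  120. ]
armEndTop [ 444.3 -109.5  144. ]
gripFrontBase [ 460.1 -108.6  144. ]
```

Emit:
send_rows([
  [-0.0005,0,-0.008],
  [-0.0005,0,-0.016],
  [-0.0005,0,-0.022],
  [-0.0005,0,-0.026],
  [-0.0005,0,-0.028],
  [-0.0005,0,-0.028],
  [-0.0005,0,-0.028],
], grip=[-1,-1,-1,-1,-1,-1,-1], yaw=[0,0,0,0,0,0,0])

```text
time_s: 10.37
ee_pos: [471.4, -109.5, 135.3]
ee_rot: [-179.9, 0.6, -176.6]
force: [-1.5, 3.5, 23.9]
gripper_width: 13.9
gripper_force: 20.0
```

Emit:
send_rows([
  [0,0,-0.001],
  [0,0,-0.002],
  [0,0,-0.002],
  [0,0,-0.002],
  [0,0,-0.002],
], grip=[-1,-1,-1,-1,-1], yaw=[0,0,0,0,0])

```text
time_s: 10.78
ee_pos: [471.5, -109.5, 134.2]
ee_rot: [-179.9, 0.7, -176.6]
force: [-2.5, 3.7, 29.6]
gripper_width: 13.7
gripper_force: 20.0
```

Emit:
send_rows([
  [0,0,0.004],
  [0,0,0.006],
  [0,0,0.006],
  [0,0,0.006],
  [0,0,0.006],
], grip=[-1,-1,-1,-1,-1], yaw=[0,0,0,0,0])

```text
time_s: 11.2
ee_pos: [468.7, -109.7, 135.2]
ee_rot: [-180.0, 0.2, -176.5]
force: [4.3, 0.2, 3.8]
gripper_width: 13.7
gripper_force: 20.0
```

```bash
python3 - <<'E'
from h import *
snap('wrist','w5'); s=env.state(); print(s['ee_pos'],s['force'],s['torque'])
w=cv2.resize(cv2.imread('pics/w5.png')[160:280,180:370],(520,328),interpolation=cv2.INTER_CUBIC)
g=cv2.cvtColor(w,cv2.COLOR_BGR2GRAY)
print('hook col',g[60:240:4,262].tolist()); print('rim col',g[60:240:4,120].tolist())
w4=cv2.imread('pics/z4.png')[:328,:520]; g=cv2.cvtColor(w4,cv2.COLOR_BGR2GRAY); print('w4 hook',g[60:240:4,262].tolist())
E
```

```text
[ 468.63705881 -109.69135193  135.20204289] [ 4.93554044 -0.01072231  3.73361864] [ 0.07353923 -0.99766244 -0.00887448]
hook col [116, 88, 92, 116, 124, 123, 124, 124, 119, 102, 94, 95, 94, 93, 95, 94, 94, 98, 147, 208, 229, 223, 210, 208, 209, 209, 208, 209, 209, 208, 207, 207, 208, 205, 173, 139, 135, 115, 72, 61, 61, 61, 62, 59, 61]
rim col [126, 96, 94, 114, 125, 125, 125, 126, 125, 126, 125, 125, 124, 125, 125, 126, 126, 125, 125, 126, 125, 125, 125, 128, 169, 232, 246, 248, 248, 249, 243, 190, 165, 166, 167, 166, 166, 166, 167, 166, 166, 166, 167, 165, 166]
w4 hook [123, 124, 124, 125, 124, 123, 125, 126, 125, 125, 120, 101, 92, 92, 93, 92, 91, 119, 181, 208, 209, 208, 208, 207, 207, 207, 207, 206, 206, 207, 205, 207, 197, 185, 167, 138, 108, 70, 60, 60, 56, 58, 58, 58, 59]
```

The hook has seated on the rim (contact at TCP z ≈ 135). I'll relax the sideways force, ease the grip, release and retreat upward.

Emit:
send_rows([
  [0.001,0,0],
  [0.001,0,0],
  [0.001,0,0],
  [0.001,0,0],
  [0.001,0,0],
  [0.001,0,0],
], grip=[-1,-1,-1,-1,-1,-1], grip_force=4, yaw=[0,0,0,0,0,0])

```text
time_s: 11.75
ee_pos: [468.3, -109.7, 135.0]
ee_rot: [-180.0, -0.0, -176.5]
force: [2.8, -0.9, 4.8]
gripper_width: 14.1
gripper_force: 4.0
```

Emit:
send_rows([
  [0,0,0],
  [0,0,0],
  [0,0,0],
  [0,0,0],
  [0,0,0],
  [0,0,0],
  [0,0,0],
  [0,0,0],
], grip=[-0.75,-0.7,-0.65,-0.6,-0.55,-0.5,-0.5,-0.5], yaw=[0,0,0,0,0,0,0,0])

```text
time_s: 12.42
ee_pos: [468.0, -109.4, 134.7]
ee_rot: [180.0, -0.1, -176.5]
force: [0.8, -0.4, 0.1]
gripper_width: 23.0
gripper_force: 0.0
```

Emit:
send_rows([
  [0,0,0],
  [0,0,0],
  [0,0,0.01],
  [0,0,0.03],
  [0,0,0.05],
  [0,0,0.075],
  [0,0,0.1],
  [0,0,0.12],
], grip=[0,0,0,0,0,0,0,0], yaw=[0,0,0,0,0,0,0,0])

```text
time_s: 13.08
ee_pos: [468.7, -109.6, 256.9]
ee_rot: [-180.0, 0.1, -176.5]
force: [0.3, 0.9, -0.9]
gripper_width: 45.8
gripper_force: 0.0
```

Emit:
send_rows([
  [-0.03,0,0.03],
  [-0.06,0.0,0.05],
  [-0.09,0,0.05],
  [-0.11,0.03,0.05],
  [-0.11,0.06,0.05],
  [-0.11,0.09,0.05],
  [-0.11,0.12,0.05],
  [-0.11,0.12,0.05],
], grip=[0,0,0,0,0,0,0,0], yaw=[0,0,0,0,0,0,0,0])

```text
time_s: 13.75
ee_pos: [357.9, 14.3, 305.3]
ee_rot: [179.8, 0.0, -176.2]
force: [0.5, -0.8, 0.8]
gripper_width: 45.8
gripper_force: 0.0
```

```bash
python3 - <<'E'
from h import *
snap('wrist','w6');snap('scene','c6'); snap('side','s6'); print(env.state()['ee_pos'])
z=cv2.resize(np.hstack([cv2.imread('pics/c6.png')[165:295,215:345],cv2.imread('pics/s6.png')[165:295,240:370]]),(800,400),interpolation=cv2.INTER_CUBIC)
w=cv2.resize(cv2.imread('pics/w6.png'),(266,200)); o=np.zeros((600,800,3),np.uint8); o[:400]=z;o[400:,:266]=w
o[400:,270:790]=cv2.resize(cv2.imread('pics/s6.png')[130:330,140:400],(520,200),interpolation=cv2.INTER_AREA)
cv2.imwrite('pics/z6.png',o)
E
```

```text
[358.36384564  10.31665655 305.00847797]
```

View pics/z6.png

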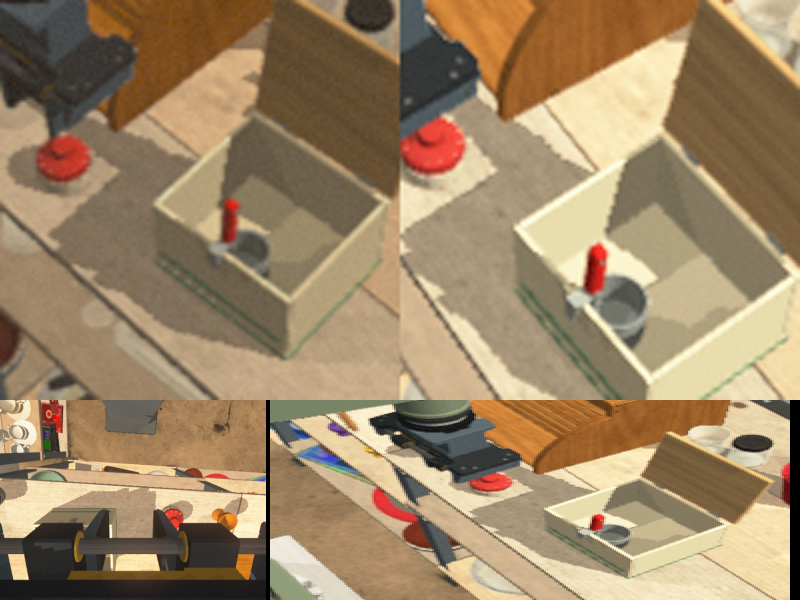

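The scoop hangs on the front rim with the cup inside, and the lid stands up behind. One numeric check of the hung height, then hand in.

```bash
python3 - <<'E'
from h import *
print(tri(('scene0',289.7,231),('side0',304,245.9)))
print([proj('scene0',p) for p in [(472,-109,172)]],[proj('side0',p) for p in [(472,-109,172)]])
env.job_done()
E
```

```text
(array([ 477.7, -106.2,  160.3]), [0.6, 0.6])
[(np.float64(288.9), np.float64(230.2))] [(np.float64(302.9), np.float64(245.6))]
the job is handed in; nothing more can be done
```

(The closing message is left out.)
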